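# Unclamp a drilled toy spindle and hold it up to the inspection camera

### The job

Swing the hold-down arm of the drilling fixture a quarter turn counter-clockwise (seen from above), until it lies parallel with the wooden spindle beneath it, and leave it there. Then lift the spindle out and hold it up to the inspection camera: drilled face up, round tenon pointing straight into the lens along its line of sight, the tip of the tenon 90 mm from the glass. Finish while still holding it there, steady in the gripper; do not touch the camera or its stand, and leave the other things on the bench where they are.

Things in the scene. Friction and masses are not known exactly. Their poses are not given: they have to be found in the camera images.
- fixture: Bolted-down drilling fixture: aluminium plate 170 x 170 x 20 mm. Origin at table level under the middle of the nest where the spindle lies; x along the spindle (towards its tenon), y towards the arm's pivot, z up. Plate spans x -79..91, y -65..105 mm.
- nest (a point): Point on the plate's top, 20 mm above the table, under the middle of the spindle's square body. Four cleats 10 mm high stand beside the spindle at x = +-37 mm (14 mm long, 14 to 22 mm from its axis), a 12 mm high stop at each end; about 2 mm play. Between the cleats (x = -30..30 mm) both sides are free for fingers.
- hold_down (a joint): Hold-down arm: steel bar 22 mm wide turning level about an upright post, 46 to 55 mm above the table, just over the spindle. 0 = square across the spindle (fixture -y); grows counter-clockwise from above; 1.571 = quarter turn, parallel with the spindle (fixture +x). Starts -0.2..0.25, range -0.4..2.4. Stays where left; needs about 0.8 N at the knob.
- knob (a point): Black upright round knob on the free end of the hold-down arm, 18 mm diameter, 36 mm high, from 55 to 91 mm above the table. The point is at its mid height on its axis, 125 mm from the pivot.
- pivot (a point): Pivot of the hold-down arm, on its vertical axis at the arm's mid thickness, 70 mm from the spindle's centre line (fixture frame 0, 70 mm).
- spindle: Wooden toy spindle in the fixture, about 50 g: square body 90 x 24 x 24 mm, round tenon 14 mm thick, 28 mm long on one end. Origin at the centre of the body's underside; x along it to the tenon, z out of the drilled face (dark 9 mm hole at x = 30 mm; up in the fixture). Grip across the body's sides, 24 mm wide, near its middle.
- tenon_tip (a point): Centre of the tenon's end face, 73 mm from the spindle's origin along its x, on its axis (z = 12 mm).
- camera_stand: Stand of the inspection camera, fixed: grey foot 130 x 120 x 18 mm and an upright 22 mm pole up to 283 mm. Origin on the table straight under the lens glass, 75 mm in front of the pole. At yaw 0 the camera faces -x, towards the robot.
- camera: Inspection camera: black body 60 x 54 x 48 mm with lens barrel 46 mm thick, 105 mm long in all. Origin at the centre of the lens glass, 260 mm above the table. Looks along its own -x, sloping 25 degrees down from level; z is the picture's up. The spindle is wanted in the camera's own attitude: spindle x along camera x, z along z.
- focus (a point): Point in the air on the camera's line of sight, 90 mm in front of the glass (about 222 mm above the table): where the tip of the tenon is to be.
- parts_tray: Open cardboard tray 170 x 150 x 40 mm, fixed, with two finished spindles of the same shape in it (leave them). It and the fixture trade places from start to start.
- done1: Finished spindle in the tray, a bystander.
- done2: Finished spindle in the tray, a bystander.
- blank: Plain square wooden blank 100 x 24 x 24 mm lying on the bench, a bystander; origin at the centre of its underside.
- walnut: Walnut, 35 mm wide, 38 mm high, a bystander; origin at its underside.
- puzzle: Wooden burr puzzle about 100 x 100 x 60 mm, a bystander; origin at its underside.
- mallet: Hammer lying on the bench, a bystander.
- mug: White mug, 80 mm wide, 90 mm high, a bystander; origin at its underside.
- glue: White glue bottle, 56 mm wide, 150 mm high, a bystander; origin at its underside.

How it is judged:
By the outcome, as a careful person would: the job done as asked, in the order asked, and still so for the second after the job is handed in, while the arm keeps its last pose, push and grip.
It also fails if it takes over 48 s, if anything falls off the work surface, if the arm or the gripper's body presses on something with over 40 N, if the wrist force passes 120 N, or if a joint passes its speed limit or range.

### The arm

A 7-joint arm with a two-finger parallel gripper is mounted at the origin on the work surface. World frame = base frame: x ahead of the robot, y to its left, z up, the work surface at z = 0. Lengths are in m, angles in rad, forces in N, time in s.
With the tool pointing down it reaches from about 0.425 to 0.95 m from the base axis. Payload 4.7 kg.
Tool frame: the origin (TCP) lies on the centre line of the jaws, within the pads' length; the fingertips stand robot.nose_length ahead of it and the grasp point (between the pads) lies 8 mm behind it (robot.nose_length is the distance from the TCP to the fingertips, in m); z points along the fingers, y is the line along which they close (so a half turn about z gives the same grasp; the last joint's range is limited). The gripper opens to 85 mm and grips with 20 to 120 N. Pads are 22 mm wide; open, the fingers measure 114 mm over their backs; the gripper's body (76 mm by 85 mm) begins 54 mm behind the grasp point. The pads swing forward as they close: fully open they stand 13 mm farther back than shut.
Start: joints at [1.302, 0.469, -0.049, 1.532, 0.024, 1.141, -0.082], TCP at [0.16, -0.656, 0.242] pointing down, gripper open.
Joint ranges: [-2.59, 2.59], [-0.33, 1.99], [-1.39, 1.29], [0.1, 2.45], [-1.04, 4.18], [0.21, 1.99], [-2.66, 2.66]. Speed limits (rad/s): [2.57, 2.57, 3.14, 3.14, 3.14, 3.14, 3.14].

### API

Orientations are given as [roll, pitch, yaw] about the fixed x, y, z axes, in that order (R = Rz(yaw) Ry(pitch) Rx(roll)).
In Python, from plant import robot gives the robot as it stands. Calls block until the motion is done:
- robot.goto(position, orientation): joint-space move of the TCP to a pose.
- robot.move_straight(position, vel=0.15, attitude=None, contact_N=None): straight line of the TCP; attitude=None keeps the orientation; vel is the mean speed in m/s. With contact_N (N) it stops when the force on the tool has changed by that much, and returns True; else False.
- robot.move_joints(angles): joint-space move.
- robot.grip(opening, strength=None): opening from 0.0 (shut) to 1.0 (fully open); strength is the grip in N (None keeps the last); returns when the fingers have stopped.
- robot.sleep(seconds).
- robot.inverse_kinematics(position, orientation): joint angles nearest the present ones, or None.
- robot.sense(): the state.
- robot.grab_frame(name): name is "side" or "top" or "wrist"; returns a dict with "image" (400x640x3 uint8, red, green, blue), "range_z" (400x640 float32, m along the optical axis (not along the pixel's ray), 0 where there is no reading), "fx", "fy", "cx", "cy" (pixels), "dist_coeffs" ([k1, k2, p1, p2, k3] as OpenCV has them; the pictures are not rectified), "R" (3x3) and "t" (3): a world point X has camera coordinates R X + t. Camera axes: x right, y down, z forward; pixel columns grow to the right and rows downward; lengths in m; the calibration is good to about 2 mm. A picture is of the moment at which its call begins.
A pose or a line that the arm cannot do raises robot.IKError and nothing moves.
- robot.close_job(): hands the job in; it is judged then, once.
The state is a dict: "t": time; "joint_pos": joint angles; "joint_velocities": joint speeds; "effort": joint torques, N m; "tcp_pos": TCP position; "tcp_rot": TCP orientation; "wrist_force": force on the tool from outside, world axes, zero at the start; "torque": the same for the moment, N m; "opening": opening from 0.0 (shut) to 1.0 (fully open); "gripper_force": force on a finger pad.
Only numpy, scipy, OpenCV 4.12 (cv2) and the standard library are available. Lean on these libraries where they do the work, as an engineer would, in place of code of your own. Each camera call takes 0.05 s, during which the arm holds its last target. There are 200 camera calls.

## Working session

There is one attempt and no reset: what is moved stays moved. The work goes in short steps, each a Python script; the robot and the scene stay as the last script left them, time stands still between calls to the robot, and variables do not carry over. Pictures are saved under pics/ and viewed, at most 10 in all, crops included, and the job is handed in when it is done.

```bash
ls; mkdir -p pics; python3 - <<'E'
from plant import robot
import cv2,numpy as np
print(robot.nose_length)
for n in("top","side"):
    f=robot.grab_frame(n); cv2.imwrite(f"pics/{n}0.png",f["image"][:,:,::-1]); np.savez(f"{n}0.npz",**f)
    print(n,f["fx"],f["fy"],f["cx"],f["cy"],f["dist_coeffs"],f["R"],f["t"],-np.array(f["R"]).T@f["t"],(f["range_z"]>0).mean())
s=robot.sense();print(s["t"],s["tcp_pos"],s["tcp_rot"],s["opening"])
E
```

```text
pics
0.011
top 434.74884459660944 434.74884459660944 320.7702766292616 197.01261000302284 [-0.04026372  0.          0.          0.          0.        ] [[-0.01211305 -0.99983198 -0.01375808]
 [-0.98357735  0.01439179 -0.17991242]
 [ 0.1800802   0.01135285 -0.98358642]] [7.12479616e-04 5.88017110e-01 1.90297990e+00] [ 0.23567995 -0.0293545   1.97754656] 0.9960625
side 455.6142064224881 455.6142064224881 314.90136574607646 191.61904636679157 [-0.01947475  0.          0.          0.          0.        ] [[-0.80959732 -0.58698031  0.00250878]
 [-0.37113984  0.50857703 -0.77691996]
 [ 0.45476081 -0.62992343 -0.62959438]] [0.436848   0.347473   1.30470157] [-0.11069509  0.90156647  1.09029554] 0.9958359375
0.1 [ 0.16021267 -0.65519108  0.24137017] [-3.13983698e+00  7.50181708e-05  2.39837743e-01] 1.0000759164611879
```

View pics/top0.png

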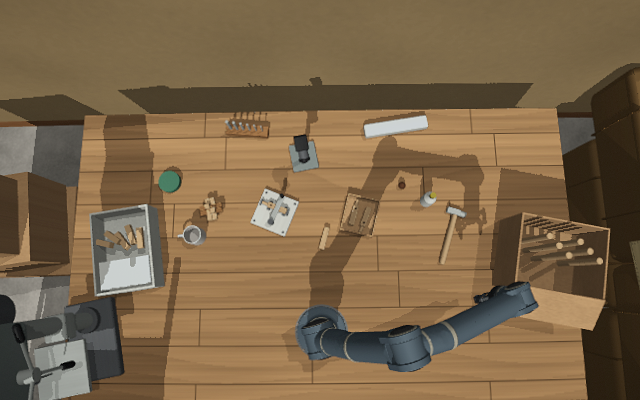

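View pics/side0.png

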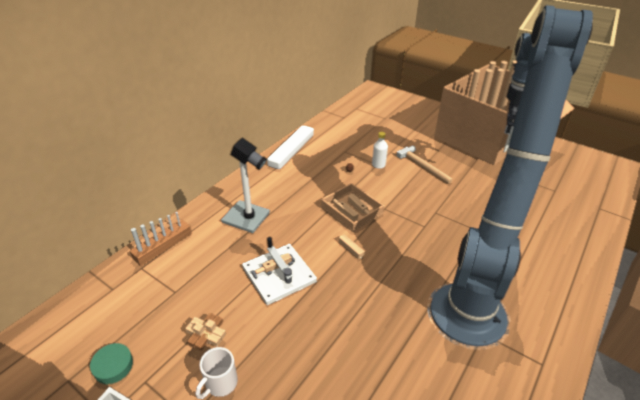

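The top view shows the fixture at (275,211), the camera stand at (303,152), the tray at (360,214) and the blank at (324,237). In the side view the fixture is at (280,272), with the knob near (287,275) and the camera at (247,153). Next I'll convert these to rough positions and take a wrist look.

```bash
cat > h.py <<'E'
import numpy as np,cv2
def K(f): return np.array([[f["fx"],0,f["cx"]],[0,f["fy"],f["cy"]],[0,0,1]],float)
def ray(f,uv):
    p=cv2.undistortPoints(np.array(uv,float).reshape(-1,1,2),K(f),np.array(f["dist_coeffs"],float))[:,0]
    R=np.array(f["R"]);return -R.T@np.array(f["t"]),np.c_[p,np.ones(len(p))]@R
def onplane(f,uv,z):
    c,d=ray(f,uv);return c+d*((z-c[2])/d[:,2])[:,None]
def proj(f,X):
    R=np.array(f["R"]);return cv2.projectPoints(np.array(X,float).reshape(-1,1,3),cv2.Rodrigues(R)[0],np.array(f["t"],float),K(f),np.array(f["dist_coeffs"],float))[0][:,0]
def cloud(f):
    h,w=f["range_z"].shape;v,u=np.mgrid[:h,:w];c,d=ray(f,np.c_[u.ravel(),v.ravel()])
    return (c+d*np.array(f["range_z"]).reshape(-1,1)).reshape(h,w,3)
def crop(im,x0,y0,x1,y1,s,name): cv2.imwrite(name,cv2.resize(im[y0:y1,x0:x1,::-1],None,fx=s,fy=s,interpolation=cv2.INTER_CUBIC))
E
python3 - <<'E'
from h import *
from plant import robot
f=np.load("top0.npz");print(onplane(f,[(275,211),(303,152),(360,214)],0.02))
c=onplane(f,[(275,211)],0.02)[0]
for yaw in (0,-.4,.4,np.pi/2,-np.pi/2):
    p=[c[0]-0.08,c[1],0.38]
    print(yaw,robot.inverse_kinematics(p,[np.pi,0,yaw]))
E
```

```text
[[ 0.53229645  0.20273394  0.02      ]
 [ 0.8090336   0.07366042  0.02      ]
 [ 0.51304994 -0.18396701  0.02      ]]
0 [-0.63828016  0.06985177  0.14132582  1.75208563 -0.01014776  1.32036179
 -2.06557581]
-0.4 [ 0.41200421  0.19084411 -1.04903514  1.70328467  0.16952375  1.34547865
 -2.63809679]
0.4 [-0.2847354   0.08700656 -0.23941697  1.73406515  0.021257    1.32304442
 -1.69929058]
1.5707963267948966 [ 0.37793785  0.17971071 -1.00359646  1.70446493  0.1553949   1.34251608
 -0.65371382]
-1.5707963267948966 [ 0.50310494  0.23058678 -1.18051489  1.70035584  0.21800113  1.35717512
  2.4267823 ]
```

```bash
python3 - <<'E'
from h import *
from plant import robot
robot.move_straight([0.16,-0.6,0.40],vel=0.3)
robot.goto([0.47,0.2,0.40],[np.pi,0,0.5])
robot.sleep(0.2)
f=robot.grab_frame("wrist");np.savez("w0.npz",**f);cv2.imwrite("pics/w0.png",f["image"][:,:,::-1])
c=-np.array(f["R"]).T@f["t"];print(c,robot.sense()["t"],robot.sense()["tcp_pos"])
print(proj(f,[(.532,.203,.02),(.74,.07,.26)]))
E
```

```text
[0.53909369 0.23843277 0.531668  ] 4.0667 [0.47016726 0.19968884 0.39997612]
[[340.71688395 110.60440128]
 [672.01766887 -48.16643355]]
```

View pics/w0.png

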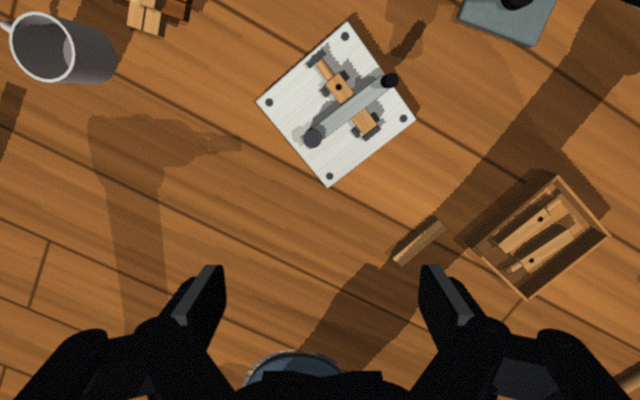

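The wrist view shows the plate with corners near (350,20), (415,118), (329,187) and (256,101). The spindle runs from (365,122) to its tenon at (318,65), with the hole at (338,87). The pivot is at (313,137), which is +y of the spindle, and the knob is at (389,80). Next I'll fit the plate from its world-plane points and find the stand.

```bash
python3 - <<'E'
from h import *
f=np.load("w0.npz");P=cloud(f);im=f["image"].astype(int)
def rect(f,P,zlo,zhi,box,z,sel=None):
    m=(P[...,2]>zlo)&(P[...,2]<zhi)
    b=np.zeros(m.shape,bool);x0,y0,x1,y1=box;b[y0:y1,x0:x1]=1;m&=b
    if sel is not None:m&=sel
    n,l,s,_=cv2.connectedComponentsWithStats(m.astype(np.uint8));k=1+np.argmax(s[1:,4]);v,u=np.where(l==k)
    X=onplane(f,np.c_[u,v],z)
    return cv2.minAreaRect((X[:,:2]*1000).astype(np.float32)),len(u)
print("table z",np.median(P[220:250,20:140,2]))
grey=(im.max(2)-im.min(2)<45)
print("plate",rect(f,P,.008,.032,(240,5,430,200),.02),rect(f,P,.005,.035,(240,5,430,200),.02,grey&(im.min(2)>90)))
# tall things on fixture
for zlo,zhi in((.08,.1),(.056,.08),(.045,.056)):
    m=(P[...,2]>zlo)&(P[...,2]<zhi);m[200:]=0;m[:,:250]=0;m[:,430:]=0
    n,l,s,c=cv2.connectedComponentsWithStats(m.astype(np.uint8))
    for k in range(1,n):
        if s[k,4]>8: print(zlo,s[k],np.round(P[l==k].mean(0),4))
t=np.load("top0.npz");T=cloud(t);ti=t["image"].astype(int)
print("foot",rect(t,T,.008,.03,(280,120,330,185),.018,None))
print("top plate",rect(t,T,.008,.035,(240,180,310,245),.02))
for n in("top","side"):
    g=np.load(n+"0.npz");Q=cloud(g)
    m=(Q[...,2]>.2)&(Q[...,2]<.36)&(np.hypot(Q[...,0]-.81,Q[...,1]-.07)<.15)
    print(n,m.sum(),Q[m].mean(0),Q[m].min(0),Q[m].max(0))
    if m.sum():
        X=Q[m];c=X.mean(0);print(np.linalg.svd(X-c)[2])
E
```

```text
table z 0.0003655160567039295
plate (((529.8995361328125, 209.7132568359375), (169.6259002685547, 169.69308471679688), 67.3995132446289), 10720) (((529.8071899414062, 209.4913330078125), (169.14511108398438, 169.69308471679688), 67.3995132446289), 9868)
0.08 [383  73  16  15 182] [0.5947 0.1719 0.0897]
0.056 [380  74   8  15  47] [0.5905 0.1766 0.068 ]
0.056 [303 129  19  19 289] [0.4817 0.2232 0.0644]
0.045 [ 311   75   79   66 1268] [0.5417 0.1961 0.0543]
0.045 [300 134   4   8  16] [0.4737 0.2358 0.0539]
0.045 [303 143   8   7  13] [0.4661 0.2229 0.0534]
foot (((787.2135620117188, 76.07928466796875), (138.70338439941406, 128.82351684570312), 8.194014549255371), 440)
top plate (((523.8528442382812, 207.28106689453125), (175.57041931152344, 176.2753143310547), 66.31871032714844), 1076)
top 328 [0.74490494 0.06520896 0.30176869] [0.69158787 0.03605497 0.26322547] [0.80771935 0.09848379 0.32911632]
[[-0.86767486 -0.17727746 -0.46444918]
 [-0.20090517  0.97960967  0.00141597]
 [-0.45472789 -0.09453884  0.88559864]]
side 717 [0.74768241 0.07727687 0.28602289] [0.69155    0.03571815 0.20108696] [0.79597556 0.10504765 0.32682151]
[[-0.51643238 -0.10910761 -0.84934865]
 [ 0.79845376  0.29708848 -0.52365068]
 [-0.30946597  0.94859578  0.06630873]]
```

```bash
python3 - <<'E'
from h import *
from plant import robot
for i,(p,o) in enumerate([([.50,.04,.40],[np.pi,-0.6,.2]),([.65,.05,.46],[np.pi,0,.2])],1):
    robot.goto(p,o);robot.sleep(.15)
    f=robot.grab_frame("wrist");np.savez(f"w{i}.npz",**f);cv2.imwrite(f"pics/w{i}.png",f["image"][:,:,::-1])
    P=cloud(f);m=(P[...,2]>.2)&(P[...,2]<.36)&(np.hypot(P[...,0]-.76,P[...,1]-.07)<.13)
    print(i,m.sum(),P[m].min(0),P[m].max(0),robot.sense()["t"])
a,b=[cv2.imread(f"pics/w{i}.png") for i in(1,2)]
cv2.imwrite("pics/w12.png",cv2.resize(np.vstack([a[:300],b[:300]]),None,fx=.99,fy=.99))
E
```

```text
1 4314 [0.69352331 0.0363791  0.24155859] [0.76461397 0.09593236 0.31282085] 4.975
2 7906 [0.69367288 0.03646284 0.25669736] [0.79639091 0.10084603 0.32624907] 6.0417
```

View pics/w12.png

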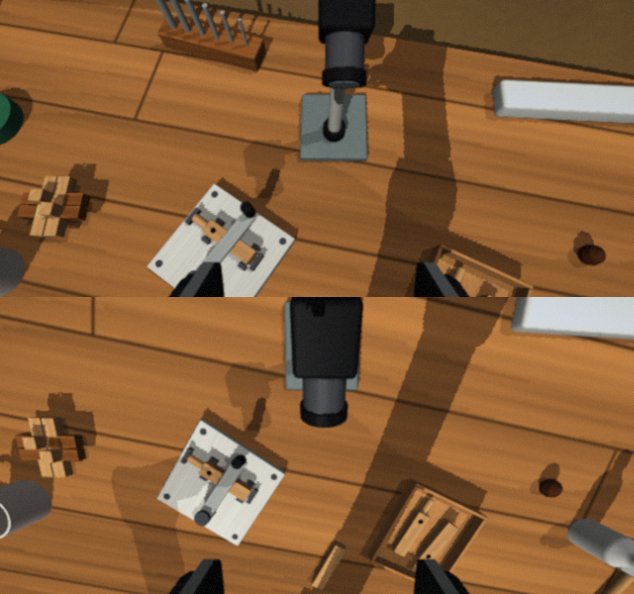

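The upper half (w1) shows the whole stand foot at (333,127) and the lens barrel rim at (344,75). In the lower half (w2) the body is at (327,340) and the rim at (324,413). Next I'll fit the yaw and glass position from the foot rectangle and the barrel points.

```bash
python3 - <<'E'
from h import *
from scipy.optimize import least_squares
a=np.radians(25);B=[]
for i in(1,2):
    f=np.load(f"w{i}.npz");P=cloud(f)
    m=(P[...,2]>.008)&(P[...,2]<.03)&(np.hypot(P[...,0]-.79,P[...,1]-.07)<.13)
    if i==1:
        v,u=np.where(m);X=onplane(f,np.c_[u,v],.018)[:,:2]*1000
        print("foot",cv2.minAreaRect(X.astype(np.float32)))
        # pole at low height
        q=(P[...,2]>.05)&(P[...,2]<.2)&(np.hypot(P[...,0]-.79,P[...,1]-.07)<.08);print("pole",P[q].mean(0),P[q].min(0),P[q].max(0),q.sum())
    m=(P[...,2]>.2)&(P[...,2]<.36)&(np.hypot(P[...,0]-.76,P[...,1]-.07)<.13);X=P[m];B.append(X)
    z=np.abs(X[:,2])
for X in B+[np.vstack(B)]:
    def fr(p):
        y=p[2];d=np.array([np.cos(a)*np.cos(y),np.cos(a)*np.sin(y),np.sin(a)]);s=np.array([-np.sin(y),np.cos(y),0]);up=np.cross(d,s)
        return d,s,up
    p=np.array([.70,.065,.2])
    for it in range(6):
        d,s,up=fr(p);c=np.array([p[0],p[1],.26]);ax=(X-c)@d
        t0=np.percentile(ax[np.abs((X-c)@s)<.03],.5)
        k=(ax>t0)&(ax<t0+.04)
        def res(q):
            d,s,up=fr(np.r_[p[0],q[0],q[1]]);c=np.array([p[0],q[0],.26+q[2]]);r=X[k]-c
            return np.hypot(r@s,r@up)-q[3]
        # slope fixed: solve lateral, yaw, height, radius
        L=least_squares(res,[p[1],p[2],0,.022],loss="soft_l1",f_scale=.001,bounds=([-1,-1,-.03,.018],[1,1,.03,.026]))
        p[1],p[2]=L.x[:2]
    d,s,up=fr(p);c=np.array([p[0],p[1],.26+L.x[2]]);ax=(X-c)@d
    print("yaw",np.degrees(p[2]),"h",L.x[2],"r",L.x[3],"front pts",[np.round(c+d*np.percentile(ax,q),4) for q in(.1,.5,1,2)],np.abs(L.fun).mean(),k.sum())
    # body sides yaw
    k=(ax>t0+.055);
    print("body rect",cv2.minAreaRect((np.c_[(X[k]-c)@d/1,X[k][:,:2]@s[:2]]*1000).astype(np.float32)) if k.sum()>10 else None)
E
```

```text
foot ((789.2529907226562, 75.39608764648438), (131.71238708496094, 119.75083923339844), 11.634812355041504)
pole [0.76906715 0.07223675 0.11066782] [0.76560735 0.06223741 0.05003703] [0.77714045 0.08393829 0.16213708] 566
yaw 9.106085291236216 h 0.0003459637417402017 r 0.01901841972805702 front pts [array([0.7022, 0.0592, 0.2614]), array([0.7023, 0.0592, 0.2615]), array([0.7024, 0.0592, 0.2615]), array([0.7026, 0.0592, 0.2616])] 0.001862912820369777 2006
body rect ((66.20233154296875, -51.98284149169922), (18.48580551147461, 53.7573127746582), 2.1727371215820312)
yaw 10.726545370186368 h -0.002205030019131008 r 0.02070246671000213 front pts [array([0.7042, 0.0588, 0.2598]), array([0.7049, 0.0589, 0.2601]), array([0.7058, 0.0591, 0.2606]), array([0.7074, 0.0594, 0.2613])] 0.0011765951375174184 1978
body rect ((84.73506164550781, -73.17477416992188), (50.3021125793457, 54.22850036621094), 0.17405934631824493)
yaw 9.524499215238038 h -0.0010534612237740276 r 0.01999410413862448 front pts [array([0.7029, 0.0591, 0.2603]), array([0.7031, 0.0591, 0.2604]), array([0.7033, 0.0591, 0.2605]), array([0.7038, 0.0592, 0.2607])] 0.0014740436451847068 3913
body rect ((83.35517883300781, -57.087074279785156), (51.88555145263672, 54.24388885498047), 1.2150235176086426)
```

```bash
cat >> h.py <<'E'
from scipy.spatial.transform import Rotation as Ro
FY=np.radians(67.4); FO=np.array([.5461,.1964,0]); PIV=np.array([.4815,.2233])
CY=np.radians(11.3); GL=np.array([.7032,.0594,.26])
RC=(Ro.from_euler('z',CY)*Ro.from_euler('y',-25,degrees=True)).as_matrix()
FOC=GL-.09*RC[:,0]
ROT=np.diag([-1.,1,-1])
EUL=Ro.from_matrix(RC@ROT).as_euler('xyz')
def knob(th): return PIV+.125*np.array([np.cos(th+FY-np.pi/2),np.sin(th+FY-np.pi/2)])
def kyaw(th): return (FY+np.pi/2+th+np.pi)%(2*np.pi)-np.pi
# spindle in tool when gripped with TCP over the body's middle at height zt above the table, fixture bottom .02
def final_tcp(zt,dx=0.): # dx: spindle body centre ahead (spindle x) of TCP; returns TCP for tip at focus
    return FOC+RC@np.array([-(.073+dx),0,zt-.032])
E
python3 - <<'E'
from h import *
from plant import robot
print(FOC,EUL,final_tcp(.034))
ik=robot.inverse_kinematics
for n,p,o in[("k0",[*knob(-.03),.075],[np.pi,0,kyaw(-.03)]),("k45",[*knob(.785),.075],[np.pi,0,kyaw(.785)]),("k90",[*knob(np.pi/2),.075],[np.pi,0,kyaw(np.pi/2)]),("sp",[FO[0],FO[1],.034],[np.pi,0,FY+np.pi-2*np.pi]),("fin",final_tcp(.034),EUL)]:
    q=ik(list(p),list(o));print(n,np.round(p,3),None if q is None else np.round(q,2))
robot.goto([.55,.17,.40],[np.pi,0,kyaw(-.03)])
robot.move_straight([*knob(-.03),.14],vel=.3)
robot.sleep(.1)
s=robot.sense();print(s["t"],np.round(s["joint_pos"],2),s["tcp_pos"])
for n,p,o in[("k0",[*knob(-.03),.075],[np.pi,0,kyaw(-.03)]),("k45",[*knob(.785),.075],[np.pi,0,kyaw(.785)]),("k90",[*knob(np.pi/2),.075],[np.pi,0,kyaw(np.pi/2)]),("sp",[FO[0],FO[1],.034],[np.pi,0,FY+np.pi-2*np.pi]),("fin",final_tcp(.034),EUL)]:
    q=ik(list(p),list(o));print(n,None if q is None else np.round(q,2))
E
```

```text
[0.62321352 0.04341712 0.22196436] [-3.14159265  0.43633231 -2.94437045] [0.55750674 0.03028761 0.19292584]
k0 [0.595 0.172 0.075] [ 0.22  0.72 -0.82  1.78  0.64  0.93  0.27]
k45 [0.597 0.271 0.075] [ 0.23  0.96 -1.19  1.68  0.96  1.19  0.75]
k90 [0.53  0.339 0.075] [ 0.11  0.93 -1.19  1.75  0.95  1.16  1.37]
sp [0.546 0.196 0.034] [ 0.37  0.95 -1.19  1.88  1.02  1.08  1.49]
fin [0.558 0.03  0.193] [ 0.7   0.3  -0.93  2.12  0.54  0.45  1.16]
9.0417 [ 0.22  0.62 -0.82  1.74  0.53  1.02  0.36] [0.59632962 0.17257232 0.14226448]
k0 [ 0.19  0.7  -0.77  1.78  0.6   0.91  0.3 ]
k45 [ 0.12  0.82 -0.94  1.69  0.75  1.04  0.88]
k90 [ 0.07  0.87 -1.1   1.75  0.87  1.1   1.42]
sp [ 0.31  0.87 -1.07  1.89  0.93  0.99  1.56]
fin [ 0.78  0.34 -1.04  2.12  0.65  0.48  1.07]
```

```bash
python3 - <<'E'
from h import *
from plant import robot
robot.grip(.6,20)
print(robot.move_straight([*knob(-.03),.078],vel=.12,contact_N=8))
robot.grip(0,20)
s=robot.sense();print(s["opening"],s["gripper_force"],s["tcp_pos"],s["wrist_force"],s["t"])
if .1<s["opening"]<.4:
    for th in np.linspace(-.03,np.pi/2,10)[1:]:
        robot.move_straight([*knob(th),.078],vel=.12,attitude=[np.pi,0,kyaw(th)])
    s=robot.sense();print(s["opening"],s["gripper_force"],s["tcp_pos"],s["tcp_rot"],s["wrist_force"],s["t"])
    f=robot.grab_frame("wrist");np.savez("w3.npz",**f);cv2.imwrite("pics/w3.png",f["image"][:,:,::-1])
E
```

```text
False
0.2001974713578854 21.204392910003662 [0.59588964 0.17192626 0.07888514] [-0.14897336  0.34094269  3.36777745] 10.5333
0.1983038069457591 21.827452182769775 [0.52967987 0.33751935 0.07867945] [-3.14017449e+00 -1.23329257e-03 -1.97059573e+00] [-1.51119144 -2.13220313  9.29800375] 13.5333
```

View pics/w3.png

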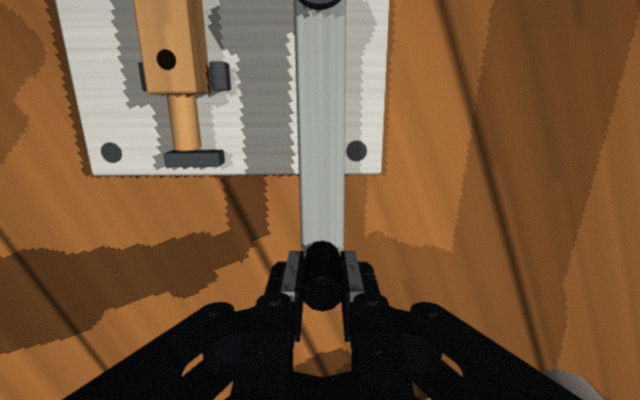

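The arm (column x≈322) lies parallel with the spindle and plate edge, and the knob is held at (322,275). Now I'll release it, rise over the spindle and measure both.

```bash
python3 - <<'E'
from h import *
from plant import robot
robot.grip(.55,20)
robot.move_straight([*knob(np.pi/2),.20],vel=.25)
o=[np.pi,0,FY-np.pi]
robot.goto([FO[0],FO[1],.20],o);robot.sleep(.2)
f=robot.grab_frame("wrist");np.savez("w4.npz",**f);cv2.imwrite("pics/w4.png",f["image"][:,:,::-1])
s=robot.sense();print(s["t"],s["tcp_pos"],s["opening"])
F=lambda X:np.c_[(X[:,:2]-FO[:2])@np.array([[np.cos(FY),-np.sin(FY)],[np.sin(FY),np.cos(FY)]]),X[:,2]]
print("proj",proj(f,[[*FO[:2],.044],[*(FO[:2]+.03*np.array([np.cos(FY),np.sin(FY)])),.044],[*knob(np.pi/2),.073],[*PIV,.055]]).round(0))
P=cloud(f);X=P.reshape(-1,3);G=F(X)*1000
m=(G[:,2]>40)&(G[:,2]<48)&(abs(G[:,1])<25)&(abs(G[:,0])<60);
print("body top",m.sum(),G[m].min(0),G[m].max(0),cv2.minAreaRect(G[m][:,:2].astype(np.float32)))
m=(G[:,2]>50)&(G[:,2]<58)&(abs(G[:,1]-70)<25)&(G[:,0]>20)&(G[:,0]<105)
print("bar",m.sum(),cv2.minAreaRect(G[m][:,:2].astype(np.float32)) if m.sum()>5 else 0)
E
```

```text
15.4917 [0.54553709 0.19798606 0.19999077] 0.5482197932819906
proj [[319. 185.]
 [319. 217.]
 [395. 325.]
 [401. 189.]]
body top 2659 [-45.42624927 -13.36700877  40.21425561] [52.37335715 10.70059892 46.51784716] ((3.4643707275390625, -1.3201494216918945), (97.8184814453125, 23.968992233276367), 0.14071840047836304)
bar 1230 ((48.047603607177734, 69.53791809082031), (55.87240982055664, 22.368576049804688), 0.18262656033039093)
```

View pics/w4.png

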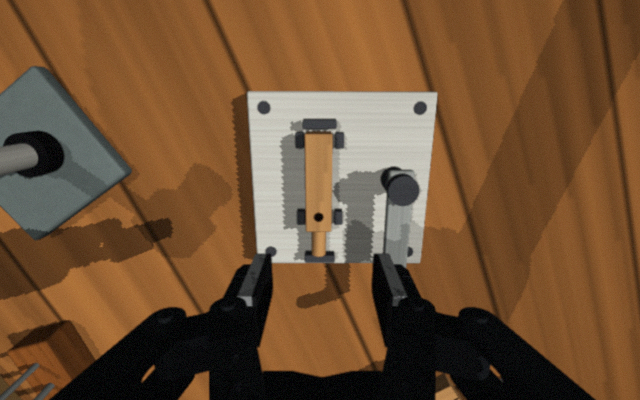

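The spindle lies centred with its hole at (319,217), exactly where predicted. The bar is within 0.2° of parallel and its hub is at (401,187). Now I'll grip the spindle and lift.

```bash
python3 - <<'E'
from h import *
from plant import robot
robot.move_straight([FO[0],FO[1],.06],vel=.15)
print(robot.move_straight([FO[0],FO[1],.0335],vel=.05,contact_N=6))
s=robot.sense();print(s["tcp_pos"],s["wrist_force"])
robot.grip(0,50)
s=robot.sense();print(s["opening"],s["gripper_force"],s["tcp_pos"],s["tcp_rot"],s["wrist_force"],s["t"])
if s["opening"]>.2:
    robot.move_straight([FO[0],FO[1],.14],vel=.1)
    s=robot.sense();print(s["opening"],s["gripper_force"],s["tcp_pos"],s["t"])
E
```

```text
False
[0.54606384 0.19657721 0.03344145] [ 0.0342173  -0.24391209  0.557068  ]
0.27059644902324387 50.07542431354523 [0.54642926 0.19670605 0.0340365 ] [-3.14092797e+00  8.45512622e-04 -1.96522370e+00] [ 0.13030748 -0.57581567  2.95951771] 17.5833
0.26827964731283516 49.68103766441345 [0.54573857 0.19604859 0.13924362] 18.8
```

```bash
python3 - <<'E'
from h import *
from plant import robot
robot.move_straight([FO[0]-.02,FO[1],.24],vel=.2)
T=final_tcp(.034)
robot.goto(list(T-.06*RC[:,0]),list(EUL));robot.sleep(.2)
robot.move_straight(list(T),vel=.1);robot.sleep(.4)
s=robot.sense();print(T,EUL,s["tcp_pos"],s["tcp_rot"],s["opening"],s["gripper_force"],s["t"])
for n in("side","top","wrist"):
    f=robot.grab_frame(n);np.savez(n+"5.npz",**f)
    if n=="side":crop(f["image"],170,110,370,310,3,"pics/side5.png");print(proj(f,[FOC,GL]))
    if n=="wrist":cv2.imwrite("pics/w5.png",f["image"][:,:,::-1]);print(proj(f,[FOC,FOC-.043*RC[:,0]+.012*RC[:,2],GL]))
E
```

```text
[0.55750674 0.03028761 0.19292584] [-3.14159265  0.43633231 -2.94437045] [0.55731457 0.0301277  0.19285948] [-3.14134881  0.43612185 -2.94445289] 0.2706320086380426 49.60413694381714 21.65
[[285.20395526 180.65663227]
 [261.56765992 164.32353142]]
[[319.76367171 401.37274155]
 [319.41469613 351.27269283]
 [320.06234136 513.80092671]]
```

View pics/side5.png

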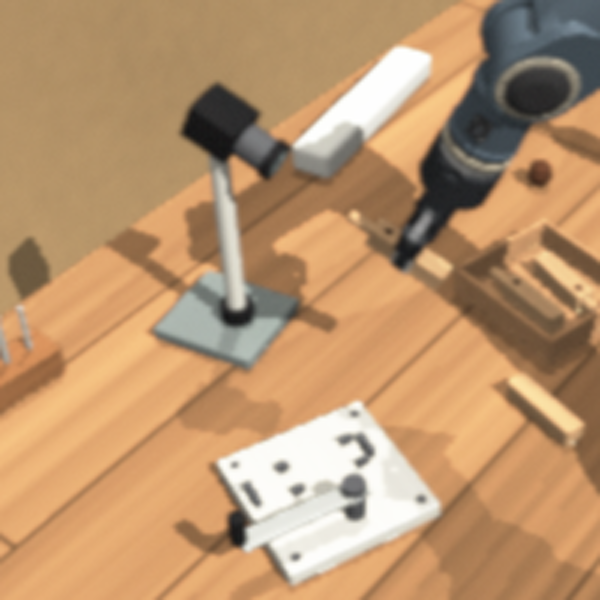

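View pics/w5.png

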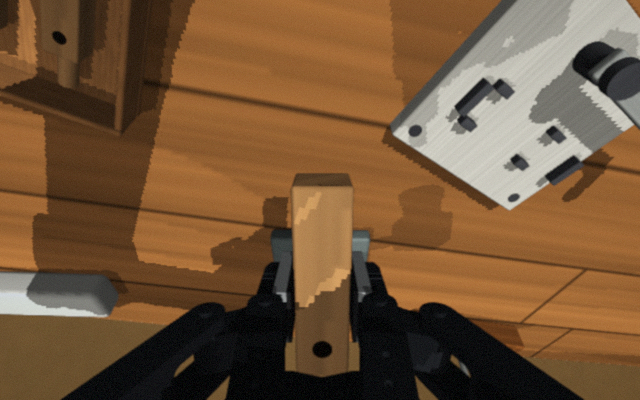

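In the side crop the tenon tip is at (350,213) against a predicted (345,212), and the lens rim at (275,160) is on the predicted glass. The hold-down arm is still parallel. In the wrist view the hole is at (322,349) against a predicted (319,351), so the spindle is held true. I'll check its attitude and the tip numerically.

```bash
python3 - <<'E'
from h import *
f=np.load("wrist5.npz");P=cloud(f)
X=P[195:335,300:342].reshape(-1,3);Y=(X-FOC)@RC  # spindle-ish frame, tip at 0
k=abs(Y[:,2]-.012)<.008;Y=Y[k]
A=np.c_[Y[:,:2],np.ones(len(Y))];c=np.linalg.lstsq(A,Y[:,2],rcond=None)[0]
print("tilt deg about y,x",np.degrees(c[:2]),"top at mid (exp .012)",c@[-.073,0,1],k.sum())
# body edges from top-face region, yaw and rear end
Z=(P.reshape(-1,3)-FOC)@RC
m=(abs(Z[:,2]-.012)<.004)&(abs(Z[:,1])<.02)&(Z[:,0]<-.02)&(Z[:,0]>-.14)
v,u=np.divmod(np.where(m)[0],640);W=Z[m]
W2=W[(W[:,0]<-.095)]
print("rear end x (exp -.118)",np.percentile(W[:,0],.5),"mid y",[(round((W[k,1].min()+W[k,1].max())/2*1000,1)) for k in (W[:,0]<-.1,(W[:,0]>-.045)&(W[:,0]<-.03))])
# side view: tip of tenon by cloud
g=np.load("side5.npz");Q=(cloud(g).reshape(-1,3)-FOC)@RC
m=(abs(Q[:,1])<.012)&(abs(Q[:,2])<.012)&(abs(Q[:,0])<.04);print("tenon tip x (exp 0)",Q[m].max(0),Q[m].mean(0),m.sum())
E
```

```text
tilt deg about y,x [-0.06634008  0.02245489] top at mid (exp .012) 0.012196332054153169 5858
rear end x (exp -.118) -0.1195690646515113 mid y [np.float64(0.9), np.float64(0.9)]
tenon tip x (exp 0) [-0.00298187  0.01192392  0.01190793] [-0.0219886   0.00400078  0.00476378] 55
```

```bash
python3 - <<'E'
from h import *
from plant import robot
robot.move_straight(list(final_tcp(.034)+RC@np.array([.0015,-.0006,0])),vel=.02);robot.sleep(.6)
s=robot.sense();print(s["t"],s["opening"],s["gripper_force"],abs(np.array(s["joint_velocities"])).max())
print(robot.close_job())
E
```

```text
22.65 0.27338702540246157 49.60422456264496 0.0011901126586012184
the job is handed in; nothing more can be done
None
```

I handed the job in at 22.7 s. The hold-down arm is a quarter turn round, within about 0.2° of parallel, and the spindle is held steady, drilled face up, tenon into the lens, its tip about 90 mm from the glass by my measurements; I have no verdict back.

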